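# Steady the citrus reamer in the squeeze-grip clamp

### The job

Stand the yellow citrus reamer lengthwise between the jaws of the counter clamp, then let go of it and pump the clamp's orange squeeze grip until the red pad has pinched the foot against the fixed jaw and its sprung plunger is about half pressed in, never right home. Work the jaw with the grip only, leave the dish, sugar bowl and forks alone, and finish while still holding the grip squeezed.

Things in the scene. Friction and masses are not known exactly. Their poses are not given: they have to be found in the camera images.
- clamp: one-hand bar clamp fixed to the counter. Origin at counter level; x from the squeeze grip along the bar towards the fixed jaw, y left of that, z up. Base plate from x = -145 to 105 mm, 90 mm wide (y), 8 mm thick. Jaw tops 44 to 48 mm above the counter. Between the orange paddles sits a black housing, 22 mm wide, top at 42 mm
- fixed_jaw: black fixed jaw, 16 by 50 by 40 mm high, on the base plate; origin at the foot of its clamping face (x = 85 mm in the clamp's frame), which looks to the clamp's -x
- pad: red pad of the moving jaw, 46 mm wide, 34 high, 8 thick; origin at the foot of its clamping face, at base plate level; faces the clamp's +x. Starts 86 to 111 mm from the fixed jaw's face. Carried on pins in front of the moving jaw's black block: the 10 mm gap between pad and block closes as the plunger is pressed in
- jaw: moving jaw: black block 20 (x) by 46 by 36 mm high that carries the red pad in front and the steel bar behind; origin at the foot of its front face, 18 mm behind the face of the unpressed pad. The steel bar is 118 mm long, its end sticks out behind the grip
- plunger (a joint): how far the pad is pressed back into the moving jaw, m: 0 free, 0.010 right home (crushing); spring 1.2 N per mm
- jaw_slide (a joint): travel of the moving jaw towards the fixed jaw along the clamp's +x, m, 0 to 0.065 (starts at 0 to 0.025). A ratchet: it only goes forward, stays where it is left when the grip is let go, and cannot be wound back
- paddle_left: orange paddle on the clamp's +y side of the grip, 36 mm long (x), 8 mm thick, reaching from 12 to 70 mm above the counter; origin below its outer face, at counter level. Outer faces stand 64 mm apart when released (32 mm each side), 40 mm apart when fully squeezed
- paddle_right: the like orange paddle on the clamp's -y side. The two are geared together: moving one inwards moves the other equally
- squeeze (a joint): inward travel of each paddle, m: 0 released (springs return it) to 0.012 fully squeezed. The ratchet pushes the jaw 1.25 mm per mm of this once its pawl has found a tooth (up to 4 mm of jaw travel lost first on each stroke): a full stroke moves the jaw 11 to 15 mm. Takes 15 to 25 N, shared by both paddles if pinched
- grip (a point): point midway between the paddles, 55 mm above the counter, where to grip: pinch both paddles from above, fingers closing along the clamp's y
- bed (a point): point on the base plate's top (8 mm above the counter) in the clamp's mid-plane, 42 mm from the fixed jaw's face: the reamer's origin belongs about here, its long side along the clamp's x
- reamer: yellow plastic citrus reamer, about 0.16 kg: block foot 64 (x) by 44 (y) by 32 mm high, with a ribbed cone on top, 42 mm across at its base and ending 67 mm above the underside. Origin: centre of the underside. Grip the foot across its 44 mm from above, fingers either side of the cone
- pie_dish: glass pie dish, 210 mm across, 36 mm high; leave alone
- sugar_bowl: black ceramic sugar bowl with its lid, 88 mm across, 98 mm high; leave alone
- fork1: steel fork, 185 mm long, 4 mm thick; leave alone
- fork2: steel fork, 185 mm long, 4 mm thick; leave alone
There are look-alikes about, which are no part of the job. Several things look just like the reamer: the one meant starts nearest to the robot's base.

How it is judged:
By the outcome, as a careful person would: the job done as asked, in the order asked, and still so for the second after the job is handed in, while the arm keeps its last pose, push and grip.
It also fails if it takes over 64 s, if anything falls off the work surface, if the arm or the gripper's body presses on something with over 40 N, if the wrist force passes 120 N, or if a joint passes its speed limit or range.

### The arm

A 7-joint arm with a two-finger parallel gripper is mounted at the origin on the work surface. World frame = base frame: x ahead of the robot, y to its left, z up, the work surface at z = 0. Lengths are in mm, angles in rad, forces in N, time in s.
With the tool pointing down it reaches from about 400 to 875 mm from the base axis. Payload 4.4 kg.
Tool frame: the origin (TCP) lies midway between the tips of the shut fingers; the grasp point (between the pads) lies ctrl.grip_depth behind it (ctrl.grip_depth is the distance from the TCP to the grasp point, in mm); z points along the fingers, y is the line along which they close (so a half turn about z gives the same grasp; the last joint's range is limited). The gripper opens to 85 mm and grips with 20 to 120 N. Pads are 22 mm wide; open, the fingers measure 114 mm over their backs; the gripper's body (76 mm by 85 mm) begins 54 mm behind the grasp point. The pads swing forward as they close: fully open they stand 13 mm farther back than shut.
Start: joints at [1.189, 0.628, 0.038, 1.517, -0.027, 0.996, -0.02], TCP at [201.903, -617.862, 231.313] pointing down, gripper open.
Joint ranges: [-3.06, 3.06], [-0.37, 2.12], [-1.25, 1.32], [0.18, 2.47], [-1.1, 4.24], [0.23, 1.98], [-2.94, 2.94]. Speed limits (rad/s): [2.57, 2.57, 3.14, 3.14, 3.14, 3.14, 3.14].

### API

Orientations are given as [roll, pitch, yaw] about the fixed x, y, z axes, in that order (R = Rz(yaw) Ry(pitch) Rx(roll)).
In Python, from cell import ctrl gives the robot as it stands.
- The arm moves only by the tool carry_out, never from a script. Its argument "deltas" is one flat list of numbers, 7 for each row, row after row: the turn, a rotation vector about the tool's x, y, z in degrees, then the shift along the tool's x, y, z in m, then the closure, from -1 (fully open) to 1 (shut). In form: [wx, wy, wz, dx, dy, dz, claw, wx, wy, wz, dx, dy, dz, claw, ...]. A call has 1 to 12 rows; each row shifts and turns the commanded pose from where the row before left it, along the tool's axes as they then stand; what a row does not reach is not made up. A row lasts 1/8 s, in which the tool goes at most 62.5 mm and 10.7 degrees, less where a joint would pass 70% of its speed; a pose out of reach is approached as far as the arm can. A call with a gripper value outside its range is refused whole. The fingers move at their own pace and stop on an object; the grip force is fixed at half the most. Time passes only in rows, so rows that do not move let the fingers close. It gives the time, the measured TCP pose, the force, the opening and the grip force at its end, in the units of the state.
- ctrl.read_state(): the state, without advancing time (a new reading comes with each control period).
- ctrl.get_image(name): name is "side" or "top"; returns the picture (480x640x3 uint8, red, green, blue); there is no depth.
- ctrl.calibration(name): a dict with "mtx" (3x3 intrinsics, pixels), "R" (3x3) and "t" (3): a world point X has camera coordinates R X + t. Camera axes: x right, y down, z forward; pixel columns grow to the right and rows downward; lengths in mm; the calibration is good to about 2 mm. A picture is of the moment at which its call begins. calibration takes no time and is no camera call.
- ctrl.finish_job(): hands the job in; it is judged then, once.
The state is a dict: "clock": time; "qpos": joint angles; "qd": joint speeds; "tau": joint torques, N m; "eef_pos": TCP position; "tool_rot": TCP orientation; "force": force on the tool from outside, world axes, zero at the start; "torque": the same for the moment, N m; "width": finger opening in mm; "gripper_force": force on a finger pad.
Only numpy, scipy, OpenCV 4.12 (cv2) and the standard library are available. Lean on these libraries where they do the work, as an engineer would, in place of code of your own. Each camera call takes 0.05 s, during which the arm holds its last target. There are 200 camera calls.

## Working session

There is one attempt and no reset: what is moved stays moved. The work goes in short steps, Python scripts to look and compute and a tool call to move; the robot and the scene stay as the last step left them, time stands still between calls to the robot, and variables do not carry over. Pictures are saved under pics/ and viewed, at most 10 in all, crops included, and the job is handed in when it is done.

Besides the shell and the picture viewer there is one more tool, called after "Call:" as name(argument=value, ...), one argument or row to a line, values as JSON. carry_out: Moves the arm, as the interface text tells. Its arguments: {"type":"object","properties":{"deltas":{"type":"array"}},"required":["deltas"]}

```bash
mkdir -p pics; python3 - <<'E'
from cell import ctrl
import cv2
for n in("top","side"):
    cv2.imwrite(f"pics/{n}0.png",ctrl.get_image(n)[:,:,::-1]); c=ctrl.calibration(n); print(n,c)
print(ctrl.grip_depth); print(ctrl.read_state())
E
```

```text
top {'mtx': array([[538.05776407,   0.        , 323.44126074],
       [  0.        , 538.05776407, 239.38885486],
       [  0.        ,   0.        ,   1.        ]]), 'R': array([[-1.58451812e-02, -9.99874335e-01,  4.95210544e-04],
       [-9.82571718e-01,  1.54792402e-02, -1.85238255e-01],
       [ 1.85207312e-01, -3.42171359e-03, -9.82693515e-01]]), 't': array([ 115.40240858,  611.85639915, 1229.15384368])}
side {'mtx': array([[568.74583169,   0.        , 320.51703174],
       [  0.        , 568.74583169, 236.7300145 ],
       [  0.        ,   0.        ,   1.        ]]), 'R': array([[-0.99081695, -0.13440973,  0.01468978],
       [-0.08885024,  0.56534516, -0.82005517],
       [ 0.1019186 , -0.81382976, -0.5720959 ]]), 't': array([ 612.26604061,   65.42420078, 1370.29499927])}
18.700000000000003
{'clock': 0.1, 'qpos': array([ 1.18918666,  0.62925988,  0.03843661,  1.51824528, -0.02704094,
        0.99633265, -0.01997538]), 'qd': array([-0.00068302, -0.00043467,  0.00068498, -0.00268331,  0.00055812,
        0.00065585, -0.00106969]), 'tau': array([ 3.12540476e-03, -5.64537299e+01,  1.23110946e+00, -1.93970811e+01,
        1.14830327e-02,  5.50280150e-03, -1.16463042e-05]), 'eef_pos': array([ 201.75238109, -617.30709754,  230.48412292]), 'tool_rot': array([-3.13986449e+00, -2.15942454e-05,  3.15819104e-01]), 'force': array([-0.28218456,  0.08196123, -0.48787234]), 'torque': array([-0.03210593,  0.01888144, -0.01571049]), 'gripper_force': 0.0, 'width': 85.24116802228565}
```

View pics/top0.png

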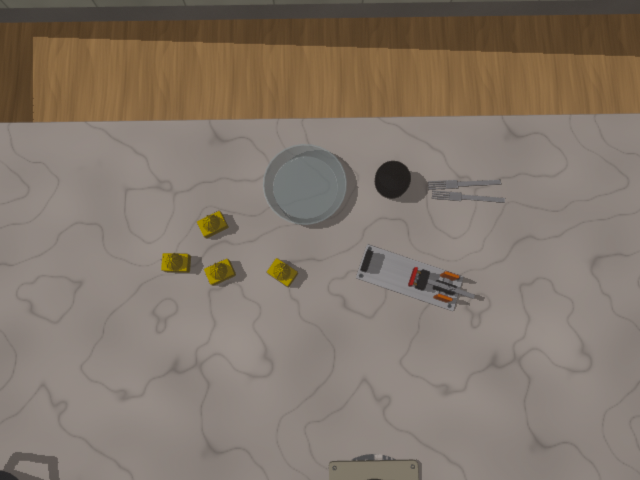

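View pics/side0.png

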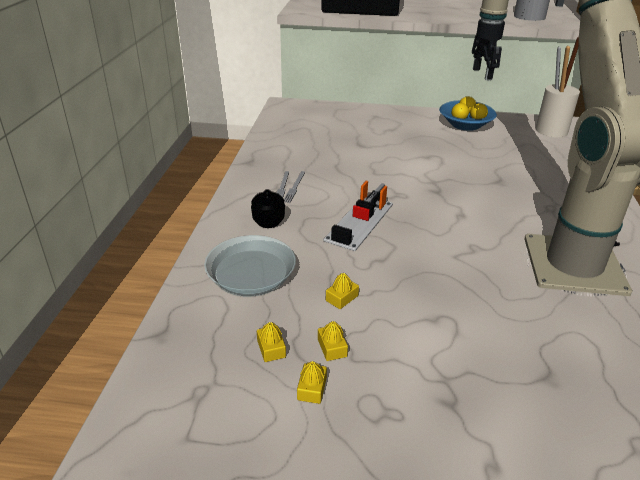

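Four look-alike yellow reamers appear in the top view, at (213,224), (176,262), (219,271) and (283,272). The one at (283,272) is nearest to the robot base (plate at about (375,470)). The clamp runs from its fixed jaw at (367,260) to the grip at (447,287). I'll confirm both in one enlarged crop.

```bash
cat > h.py <<'E'
from cell import ctrl
import numpy as np, cv2
def back(n,u,v,z):
    c=ctrl.calibration(n);R,t=c["R"],c["t"]
    d=R.T@np.linalg.inv(c["mtx"])@np.array([u,v,1.]);o=-R.T@t
    return (o+d*(z-o[2])/d[2])
def proj(n,X):
    c=ctrl.calibration(n);p=c["mtx"]@(c["R"]@np.array(X,float)+c["t"]);return p[:2]/p[2]
E
python3 - <<'E'
from h import *
im=cv2.imread("pics/top0.png"); 
a=cv2.resize(im[240:316,255:355],None,fx=8,fy=8,interpolation=cv2.INTER_CUBIC)[:, :400]
b=cv2.resize(im[240:316,350:490],None,fx=5.7,fy=5.7,interpolation=cv2.INTER_CUBIC)
cv2.imwrite("pics/a.png",cv2.resize(im[235:315,255:335],(600,600),interpolation=cv2.INTER_CUBIC))
cv2.imwrite("pics/b.png",cv2.resize(im[235:320,352:492],None,fx=5.6,fy=5.6,interpolation=cv2.INTER_CUBIC))
for p in [(213,224),(176,262),(219,271),(283,272)]:
    X=back("top",*p,32);print(X,np.hypot(*X[:2]))
E
```

```text
[660.98392629 375.69623186  32.        ] 760.2942913433957
[568.31297243 463.08171854  32.        ] 733.0922947885243
[544.7534506  358.66190208  32.        ] 652.222877505448
[539.89181943 204.37381641  32.        ] 577.2796839660019
```

View pics/a.png

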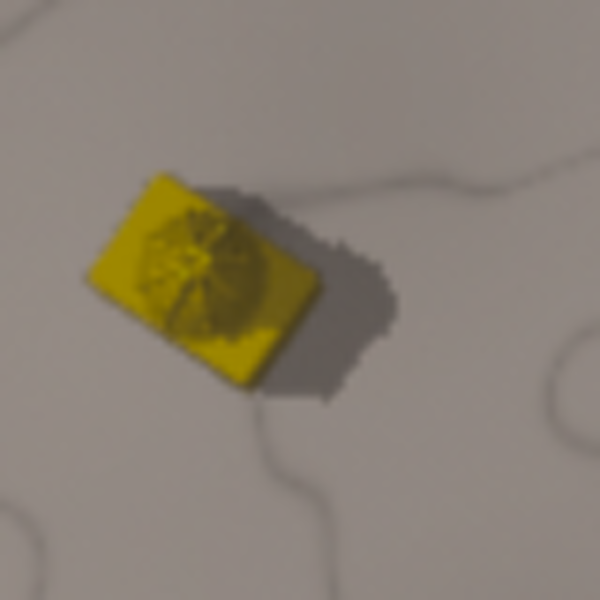

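View pics/b.png

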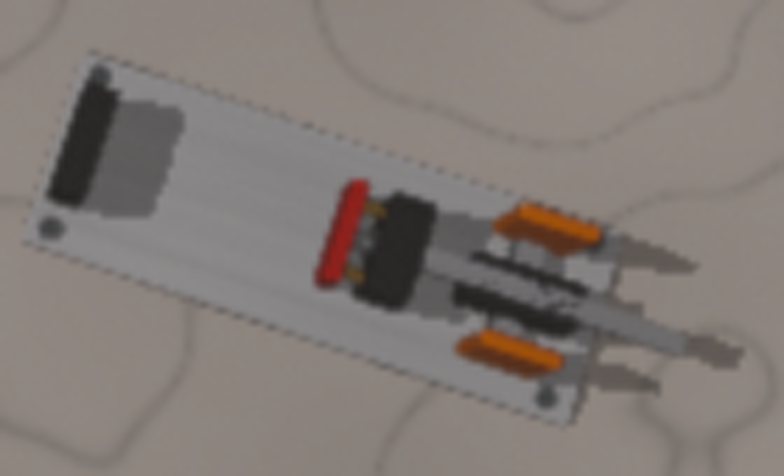

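The crop confirms (283,272) as the reamer meant: block foot, cone on top, 577 mm from the base against 652 or more for the others. Top-face corners in the crop are (162,173), (85,275), (245,380) and (322,277). In the clamp crop, plate corners are at (92,52), (25,242) and (570,425). The red pad runs from (357,182) to (328,285), and the orange paddles sit at (550,228) and (510,352).

```bash
python3 - <<'E'
from h import *
from scipy.optimize import least_squares
f=lambda U,V,s,o,z:back("top",(U+.5)/s-.5+o[0],(V+.5)/s-.5+o[1],z)
A=lambda U,V,z:f(U,V,7.5,(255,235),z);B=lambda U,V,z:f(U,V,5.6,(352,235),z)
c=[A(*p,32) for p in[(162,173),(85,275),(245,380),(322,277)]]
m=np.mean(c,0);L=(c[3]+c[2]-c[0]-c[1])/2;print("reamer",m,np.degrees(np.arctan2(L[1],L[0])),np.hypot(*L[:2]),np.hypot(*(c[1]-c[0])[:2]))
P=[((92,52),(105,-45,8)),((25,242),(105,45,8)),((570,425),(-145,45,8)),
 ]
def fit(x):
    R=np.array([[np.cos(x[2]),-np.sin(x[2])],[np.sin(x[2]),np.cos(x[2])]])
    return R,x[:2]
def res(x):
    R,t=fit(x);return np.concatenate([R@np.array(l[:2])+t-B(*p,l[2])[:2] for p,l in P])
s=least_squares(res,[540,0,1.3]);print("clamp",s.x,np.degrees(s.x[2]),s.fun)
R,t=fit(s.x);loc=lambda U,V,z:R.T@(B(U,V,z)[:2]-t)
print("fixed jaw top corners",loc(90,82,48),loc(50,200,48),loc(118,92,48),loc(82,207,48))
for q in[(365,182),(340,288)]:print("pad face top z42",loc(*q,42),loc(*q,46))
for q in[(525,203),(603,235),(480,332),(565,358)]:print("paddle top",loc(*q,70))
print("bed",R@[43,0]+t)
X=[*t,0];w=lambda a,b,z:[*(R@[a,b]+t),z]
for l in[(105,45,8),(105,-45,8),(-145,45,8),(85,0,8)]:print("side",l,proj("side",w(*l)))
print("reamer in side, tip",proj("side",[m[0],m[1],67]))
E
python3 - <<'E'
import cv2
im=cv2.imread("pics/side0.png");cv2.imwrite("pics/c.png",cv2.resize(im[170:315,310:410],None,fx=4,fy=4,interpolation=cv2.INTER_CUBIC))
E
```

```text
reamer [541.4773595  207.53716839  32.        ] -123.97448807818746 61.9537033156572 41.05841361840398
clamp [532.84765641 -86.85427302   1.22523402] 70.20073838661412 [ 0.95012393  1.49150434  0.25562068  0.02419873 -1.20574461 -1.51570311]
fixed jaw top corners [100.92113426 -24.00631665] [101.27200038  29.91775401] [ 88.23213898 -23.75939064] [87.46418602 28.35869265]
pad face top z42 [-23.98324006 -21.97207503] [-23.49549886 -21.23140754]
pad face top z42 [-27.25066373  24.90941815] [-26.75270514  25.50348518]
paddle top [-86.44485546 -29.98511433]
paddle top [-121.05121417  -27.62829553]
paddle top [-84.08263357  27.73256069]
paddle top [-120.46363773   26.64213031]
bed [547.41286559 -46.39621225]
side (105, 45, 8) [356.12925507 247.91952009]
side (105, -45, 8) [323.57116437 237.81540529]
side (-145, 45, 8) [393.59193263 201.46502824]
side (85, 0, 8) [343.1410796  238.74968276]
reamer in side, tip [343.32300096 273.93841641]
```

View pics/c.png

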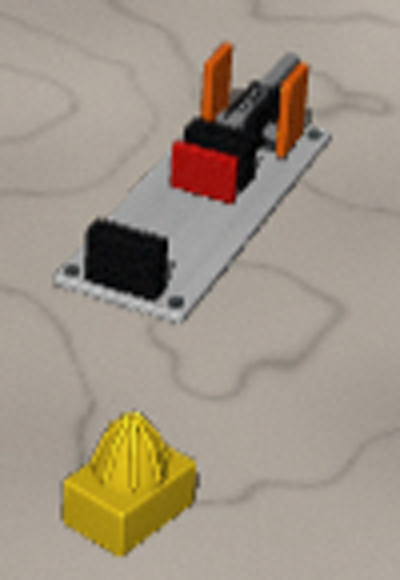

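Top and side agree within about 2 mm. Clamp: yaw about 70.6°, origin about (532,-86.5). Reamer: about (541,207), long axis at 56°.

```bash
cat >> h.py <<'E'
def go(x,y,z,yawdeg,p=None,yaw=None):
    "tool-frame shift (m, before turning) and wz deg to reach target"
    s=ctrl.read_state();p=s["eef_pos"] if p is None else p;yaw=s["tool_rot"][2] if yaw is None else yaw
    d=np.array([x,y,z])-p;c,n=np.cos(yaw),np.sin(yaw)
    print("shift",np.round([(c*d[0]+n*d[1])/1e3,(n*d[0]-c*d[1])/1e3,-d[2]/1e3],4),"rows",np.linalg.norm(d)/60,"wz",-(yawdeg-np.degrees(yaw)),"roll,pitch",s["tool_rot"][:2])
E
python3 -c "
from h import *
go(541,207,230,56);go(500,-200,230,56);go(541,207,230,56,p=np.array([500,-200,230]))"
```

```text
shift [ 5.785e-01 -6.782e-01  5.000e-04] rows 14.856455502559788 wz -37.90489826446953 roll,pitch [-3.13986449e+00 -2.15942454e-05]
shift [ 0.4131 -0.304   0.0005] rows 8.548831795013871 wz -37.90489826446953 roll,pitch [-3.13986449e+00 -2.15942454e-05]
shift [ 0.1654 -0.3741  0.    ] rows 6.8176649635748126 wz -37.90489826446953 roll,pitch [-3.13986449e+00 -2.15942454e-05]
```

Call:
carry_out(
  deltas=[0,0,0,0.0413,-0.0304,0,-1,0,0,0,0.0413,-0.0304,0,-1,0,0,0,0.0413,-0.0304,0,-1,0,0,0,0.0413,-0.0304,0,-1,0,0,0,0.0413,-0.0304,0,-1,0,0,0,0.0413,-0.0304,0,-1,0,0,0,0.0413,-0.0304,0,-1,0,0,0,0.0413,-0.0304,0,-1,0,0,0,0.0413,-0.0304,0,-1,0,0,0,0.0413,-0.0304,0,-1],
)

```text
clock: 1.35
eef_pos: [500.7, -199.2, 231.1]
tool_rot: [-3.141, 0.0, 0.316]
force: [1.0, -0.8, 0.4]
width: 85.4
gripper_force: 0.0
```

Call:
carry_out(
  deltas=[0,0,0,0.0207,-0.0468,0,-1,0,0,0,0.0207,-0.0468,0,-1,0,0,0,0.0207,-0.0468,0,-1,0,0,0,0.0207,-0.0468,0,-1,0,0,0,0.0207,-0.0468,0,-1,0,0,0,0.0207,-0.0468,0,-1,0,0,0,0.0207,-0.0468,0,-1,0,0,0,0.0207,-0.0468,0,-1,0,0,-9.5,0,0,0,-1,0,0,-9.5,0,0,0,-1,0,0,-9.5,0,0,0,-1,0,0,-9.5,0,0,0,-1],
)

```text
clock: 2.85
eef_pos: [540.9, 206.6, 230.9]
tool_rot: [-3.141, 0.001, 0.985]
force: [-0.0, -0.1, 0.3]
width: 85.2
gripper_force: 0.0
```

```bash
python3 -c "
from h import *
go(541,207,120,56);print(ctrl.read_state()['eef_pos'],ctrl.read_state()['qpos'])"
```

```text
shift [ 4.000e-04 -1.000e-04  1.109e-01] rows 1.848051617537594 wz 0.4120859133751438 roll,pitch [-3.14112603e+00  8.77206694e-04]
[540.87165808 206.56071707 230.88215263] [-0.28254479  0.53145457 -0.20068605  1.7170948   0.12867411  0.9068875
 -1.12202771]
```

Call:
carry_out(
  deltas=[0,0,0,0,0,0.055,-1,0,0,0,0,0,0.055,-1,0,0,0,0,0,0.05,-1,0,0,0,0,0,0.035,-1,0,0,0,0,0,0.02,-1,0,0,0,0,0,0.009,-1,0,0,0,0,0,0,1,0,0,0,0,0,0,1,0,0,0,0,0,0,1,0,0,0,0,0,0,1,0,0,0,0,0,0,1,0,0,0,0,0,0,1],
)

```text
clock: 4.35
eef_pos: [542.1, 207.0, 8.6]
tool_rot: [3.14, -0.002, 0.979]
force: [-0.0, -0.5, 6.1]
width: 42.7
gripper_force: 62.9
```

Call:
carry_out(
  deltas=[0,0,0,0,0,0,1,0,0,0,0,0,-0.03,1,0,0,0,0,0,-0.05,1,0,0,0,0,0,-0.02,1],
)

```text
clock: 4.85
eef_pos: [542.4, 207.2, 110.1]
tool_rot: [3.139, -0.003, 0.979]
force: [-0.6, 0.8, -1.7]
width: 42.8
gripper_force: 62.2
```

```bash
python3 - <<'E'
from h import *
s=ctrl.read_state();print(s["eef_pos"],s["width"],s["tool_rot"],s["force"])
th=np.radians(70.6);R=np.array([[np.cos(th),-np.sin(th)],[np.sin(th),np.cos(th)]]);b=R@[43,0]+[531.9,-86.5];print(b)
go(*b,s["eef_pos"][2],70.6)
cv2.imwrite("pics/d0.png",ctrl.get_image("side")[:,:,::-1])
t=ctrl.get_image("top")[:,:,::-1];cv2.imwrite("pics/d1.png",t)
a=cv2.imread("pics/d0.png")[200:320,290:410];b=t[225:325,240:340]
cv2.imwrite("pics/d.png",np.hstack([cv2.resize(a,(400,400)),cv2.resize(b,(400,400))]))
E
```

```text
[542.41000872 207.20439075 110.08544368] 42.84251639025246 [ 3.13946505 -0.00333063  0.97888677] [-0.58445069  0.84590051 -1.74578413]
[546.18292867 -45.94142571]
shift [-0.208   0.1444 -0.    ] rows 4.219565515870344 wz -14.513919643399468 roll,pitch [ 3.13946505 -0.00333063]
```

View pics/d.png

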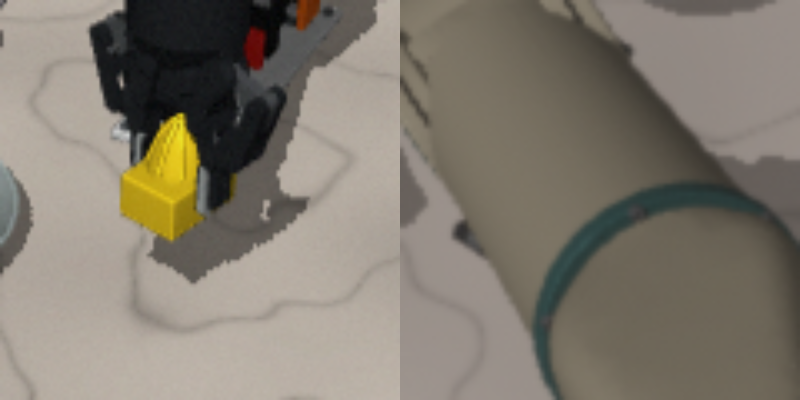

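The reamer is held upright in the jaws (side view, foot at about (165,200) in the crop). Next it goes over the bed.

Call:
carry_out(
  deltas=[0,0,0,-0.0347,0.0241,0,1,0,0,0,-0.0347,0.0241,0,1,0,0,0,-0.0347,0.0241,0,1,0,0,0,-0.0347,0.0241,0,1,0,0,0,-0.0347,0.0241,0,1,0,0,0,-0.0347,0.0241,0,1,0,0,-7.25,0,0,0,1,0,0,-7.25,0,0,0,1,0,0,0,0,0,0,1],
)

```text
clock: 6.08
eef_pos: [544.1, -46.9, 106.1]
tool_rot: [-3.139, 0.0, 1.23]
force: [0.9, 0.2, -1.7]
width: 43.1
gripper_force: 62.2
```

```bash
python3 - <<'E'
from h import *
go(546.2,-45.9,18,70.6)
t=ctrl.get_image("side")[:,:,::-1];b=t[150:270,290:430]
cv2.imwrite("pics/e.png",cv2.resize(b,None,fx=5,fy=5,interpolation=cv2.INTER_CUBIC))
E
```

```text
shift [0.0017 0.0016 0.0881] rows 1.4693796951708005 wz -0.10026630140404791 roll,pitch [-3.13931182e+00  1.03932496e-04]
```

View pics/e.png

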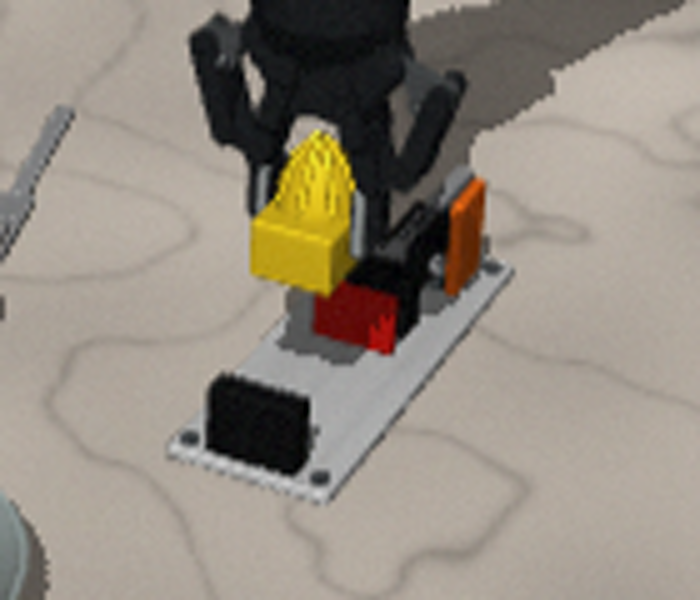

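The reamer hangs over the clamp. Its front foot bottom corners are at crop (253,275) and (332,293). Fixed-jaw front top corners are at (215,375) and (310,398), plate front corners at (168,445) and (328,495). I'll compare these with projections.

```bash
python3 - <<'E'
from h import *
def w(a,b,z,t,yaw):
    th=np.radians(yaw);return [t[0]+a*np.cos(th)-b*np.sin(th),t[1]+a*np.sin(th)+b*np.cos(th),z]
pr=lambda X:np.round((proj("side",X)-[290,150]+.5)*5-.5)
s=ctrl.read_state()
C=(531.9,-86.5);y=70.6
for n,l in dict(plateFRtop=(105,45,8),plateFRbot=(105,45,0),plateFLtop=(105,-45,8),plateFLbot=(105,-45,0),plateRearL=(-145,45,8),jawtopL=(101,25,48),jawtopR=(101,-25,48),padTopR=(-25,-23,42),padTopL=(-25,23,42)).items():print(n,pr(w(*l,C,y)))
for l in[(32,22),(32,-22),(-32,22)]:print("reamer",l,pr(w(*l,s["eef_pos"][2]-8.6,s["eef_pos"],np.degrees(s["tool_rot"][2]))))
E
```

```text
plateFRtop [336. 492.]
plateFRbot [335. 505.]
plateFLtop [173. 442.]
plateFLbot [172. 455.]
plateRearL [520. 259.]
jawtopL [306. 410.]
jawtopR [214. 383.]
padTopR [322. 276.]
padTopL [403. 298.]
reamer (32, 22) [331. 296.]
reamer (32, -22) [250. 273.]
reamer (-32, 22) [384. 237.]
```

Call:
carry_out(
  deltas=[0,0,0,0.0016,0.0028,0,1,0,0,0,0,0,0.035,1,0,0,0,0,0,0.03,1,0,0,0,0,0,0.015,1,0,0,0,0,0,0.007,1,0,0,0,0,0,0,1],
)

```text
clock: 6.88
eef_pos: [548.5, -46.1, 20.5]
tool_rot: [3.141, -0.0, 1.232]
force: [0.5, 0.2, -0.5]
width: 42.7
gripper_force: 62.1
```

Call:
carry_out(
  deltas=[0,0,0,0,-0.001,0.002,1,0,0,0,0,0,0.0015,1,0,0,0,0,0,0,1],
)

```text
clock: 7.25
eef_pos: [547.5, -45.9, 17.1]
tool_rot: [3.141, -0.0, 1.232]
force: [-0.2, 0.7, -2.2]
width: 43.0
gripper_force: 62.1
```

```bash
python3 - <<'E'
from h import *
t=ctrl.get_image("side")[:,:,::-1];b=t[150:270,290:430]
cv2.imwrite("pics/f.png",cv2.resize(b,None,fx=5,fy=5,interpolation=cv2.INTER_CUBIC))
E
```

```text
(no output)
```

View pics/f.png

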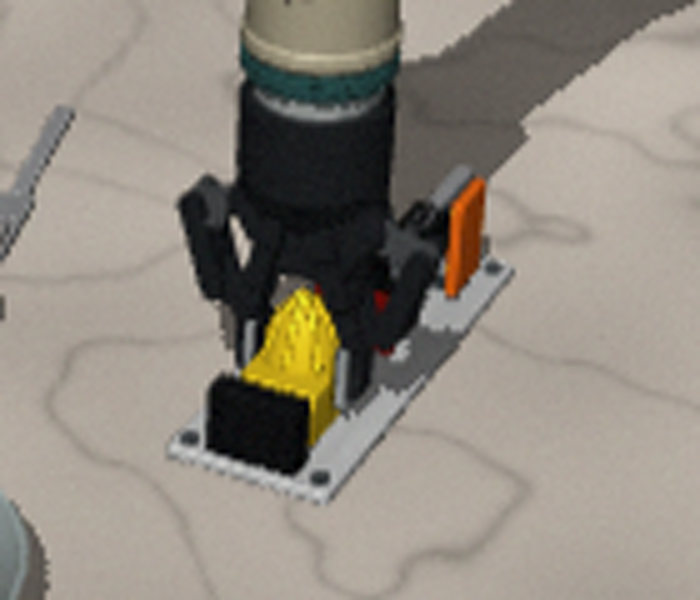

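The reamer sits behind the fixed jaw, square and centred in the crop near (290,400). I'll lower the last millimetre, release and rise.

Call:
carry_out(
  deltas=[0,0,0,0,0,0.001,1,0,0,0,0,0,0,1,0,0,0,0,0,0,-1,0,0,0,0,0,0,-1,0,0,0,0,0,0,-1,0,0,0,0,0,0,-1,0,0,0,0,0,-0.02,-1,0,0,0,0,0,-0.05,-1,0,0,0,0,0,-0.055,-1,0,0,0,0,0,0,-1],
)

```text
clock: 8.55
eef_pos: [550.4, -45.8, 144.9]
tool_rot: [3.133, -0.003, 1.232]
force: [0.3, -0.2, -0.6]
width: 85.5
gripper_force: 0.0
```

```bash
python3 - <<'E'
from h import *
th=np.radians(70.5);print(g:=np.array([532.9,-86.8])-103*np.array([np.cos(th),np.sin(th)]));go(*g,130,70.5)
E
```

```text
[ 498.5178935  -183.89207358]
shift [-0.1475 -0.003   0.0149] rows 2.471090185541701 wz 0.08028875528373192 roll,pitch [ 3.13339339e+00 -2.60168068e-03]
```

Call:
carry_out(
  deltas=[0,0,0,-0.0492,-0.001,0,-1,0,0,0,-0.0492,-0.001,0,-1,0,0,0,-0.0491,-0.001,0,-1,0,0,0,0,0,0,-1],
)

```text
clock: 9.05
eef_pos: [492.4, -188.9, 139.7]
tool_rot: [-3.139, 0.003, 1.224]
force: [-0.6, 0.4, -0.6]
width: 85.7
gripper_force: 0.0
```

```bash
python3 - <<'E'
from h import *
go(498.5,-183.9,36,70.5)
for n in("top","side"):cv2.imwrite(f"pics/g_{n}.png",ctrl.get_image(n)[:,:,::-1])
a=cv2.imread("pics/g_top.png")[225:325,350:490];b=cv2.imread("pics/g_side.png")[150:260,300:440]
cv2.imwrite("pics/g.png",np.hstack([cv2.resize(a,(400,286),interpolation=cv2.INTER_CUBIC),cv2.resize(b[:100],(400,286),interpolation=cv2.INTER_CUBIC)]))
E
```

```text
shift [0.0068 0.004  0.1037] rows 1.7325792355888943 wz -0.3738328369630892 roll,pitch [-3.1387703e+00  3.0795907e-03]
```

View pics/g.png

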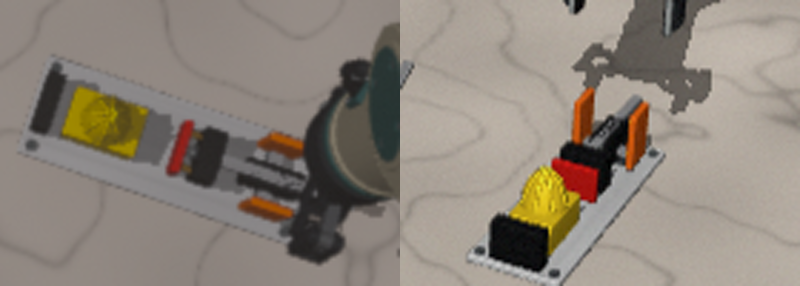

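The top and side crops show the reamer upright, square and centred behind the fixed jaw (top crop (103,120)). The pad is at (180,147), the block at (207,157), the paddles at (280,142) and (265,208). The top view sees the pad clearly, so I'll use rectified profiles for measuring.

Call:
carry_out(
  deltas=[0,0,0,0,0,0.01,-1,0,0,0,0,0,0,-1,0,0,0,0,0,0,-1],
)

```text
clock: 9.52
eef_pos: [495.7, -183.0, 130.5]
tool_rot: [-3.141, -0.0, 1.234]
force: [-1.2, -0.6, 0.8]
width: 85.3
gripper_force: 0.0
```

```bash
cat >> h.py <<'E'
T0=np.array([532.9,-86.8]);YAW=np.radians(70.5)
def strip(img,z,x0=-150,x1=110,y0=-40,y1=40,k=4):
    "rectified clamp-frame strip at height z, k px/mm; column=x"
    c,s=np.cos(YAW),np.sin(YAW)
    src=np.float32([proj("top",[T0[0]+a*c-b*s,T0[1]+a*s+b*c,z]) for a,b in[(x0,y0),(x1,y0),(x1,y1),(x0,y1)]])
    dst=np.float32([[0,0],[(x1-x0)*k,0],[(x1-x0)*k,(y1-y0)*k],[0,(y1-y0)*k]])
    return cv2.warpPerspective(img,cv2.getPerspectiveTransform(src,dst),((x1-x0)*k,(y1-y0)*k),flags=cv2.INTER_CUBIC)
def edges(img):
    "img BGR. half-level x of pad red band and block dark band (z 42), foot yellow band (z 40)"
    out={}
    def band(v,th,lo,hi):
        i=np.where(v>th)[0];i=i[(i/4-150>lo)&(i/4-150<hi)]
        return (round(i[0]/4-150,1),round(i[-1]/4-150,1)) if len(i) else None
    S=strip(img,42).astype(float)
    r=S[...,2]-S[...,1]
    rows=np.r_[80:128,192:240]  # |y| 8..20
    p=r[rows].mean(0);p=np.where(np.arange(len(p))/4-150<-65,0,p);out["pad"]=band(p,p.max()/2,-65,60)
    g=S[rows].mean(2).mean(0);pf=out["pad"][0]
    b=np.where(np.arange(len(g))/4-150<pf-3,120-g,0);out["block"]=band(b,60,pf-45,pf-3)
    Y=strip(img,40).astype(float);y=np.minimum(Y[...,2],Y[...,1])-Y[...,0]
    q=y[rows].mean(0);out["foot"]=band(q,q.max()/2,-20,100);return out
E
python3 - <<'E'
from h import *
go(498.5,-183.9,36,70.5)
for f in("top0","g_top"):print(edges(cv2.imread(f"pics/{f}.png")))
E
```

```text
shift [0.0001 0.003  0.0945] rows 1.5765311157229225 wz 0.18505562692050148 roll,pitch [-3.14109766e+00 -2.79349959e-04]
{'pad': (np.float64(-26.0), np.float64(-17.2)), 'block': (np.float64(-56.2), np.float64(-34.0)), 'foot': None}
{'pad': (np.float64(-26.0), np.float64(-17.2)), 'block': (np.float64(-56.2), np.float64(-34.2)), 'foot': (np.float64(14.0), np.float64(76.2))}
```

Call:
carry_out(
  deltas=[0,0,0,0,0.003,0.04,-1,0,0,0,0,0,0.04,-1,0,0,0,0,0,0.0145,-1,0,0,0,0,0,0,-1,0,0,0,0,0,0,0.1,0,0,0,0,0,0,0.1,0,0,0,0,0,0,0.1,0,0,0,0,0,0,0.1,0,0,0,0,0,0,0.1],
)

```text
clock: 10.65
eef_pos: [497.5, -184.9, 38.6]
tool_rot: [-3.141, 0.001, 1.231]
force: [-4.4, 1.4, 12.8]
width: 38.6
gripper_force: 20.8
```

```bash
python3 - <<'E'
from h import *
im=ctrl.get_image("top")[:,:,::-1];cv2.imwrite("pics/s1.png",im);print(edges(im));print(ctrl.read_state()["force"])
E
```

```text
{'pad': (np.float64(-11.5), np.float64(-3.0)), 'block': (np.float64(-42.0), np.float64(-20.2)), 'foot': (np.float64(14.0), np.float64(76.2))}
[-4.04336898  1.73175908 12.89156174]
```

Call:
carry_out(
  deltas=[0,0,0,0,0,0,-0.7,0,0,0,0,0,0,-0.7,0,0,0,0,0,0,-0.7,0,0,0,0,0,0,-0.7,0,0,0,0,0,0,0.1,0,0,0,0,0,0,0.1,0,0,0,0,0,0,0.1,0,0,0,0,0,0,0.1,0,0,0,0,0,0,0.1],
)

```text
clock: 11.82
eef_pos: [497.4, -184.8, 37.3]
tool_rot: [-3.14, 0.001, 1.231]
force: [-3.9, 1.4, 13.6]
width: 38.9
gripper_force: 21.2
```

```bash
python3 - <<'E'
from h import *
im=ctrl.get_image("top")[:,:,::-1];cv2.imwrite("pics/s2.png",im);print(edges(im));print(ctrl.read_state()["force"])
E
```

```text
{'pad': (np.float64(0.8), np.float64(8.8)), 'block': (np.float64(-29.8), np.float64(-7.8)), 'foot': (np.float64(14.0), np.float64(76.2))}
[-3.41122206  1.5181402  12.25539806]
```

Call:
carry_out(
  deltas=[0,0,0,0,0,0,-0.7,0,0,0,0,0,0,-0.7,0,0,0,0,0,0,-0.7,0,0,0,0,0,0,-0.7,0,0,0,0,0,0,0.1,0,0,0,0,0,0,0.1,0,0,0,0,0,0,0.1,0,0,0,0,0,0,0.1,0,0,0,0,0,0,0.1],
)

```text
clock: 13.0
eef_pos: [497.5, -184.8, 37.4]
tool_rot: [-3.14, 0.001, 1.231]
force: [-4.6, 1.7, 13.2]
width: 38.8
gripper_force: 21.1
```

```bash
python3 - <<'E'
from h import *
im=ctrl.get_image("top")[:,:,::-1];cv2.imwrite("pics/s3.png",im);print(edges(im));print(ctrl.read_state()["force"])
E
```

```text
{'pad': (np.float64(12.5), np.float64(20.0)), 'block': (np.float64(-17.8), np.float64(3.5)), 'foot': (np.float64(21.8), np.float64(83.2))}
[-4.34474656  1.79768518 12.6948193 ]
```

Call:
carry_out(
  deltas=[0,0,0,0,0,0,-0.7,0,0,0,0,0,0,-0.7,0,0,0,0,0,0,-0.7,0,0,0,0,0,0,-0.7,0,0,0,0,0,0,-0.45,0,0,0,0,0,0,-0.4,0,0,0,0,0,0,-0.35,0,0,0,0,0,0,-0.3,0,0,0,0,0,0,-0.3,0,0,0,0,0,0,-0.3],
)

```text
clock: 14.3
eef_pos: [497.5, -184.8, 37.0]
tool_rot: [-3.14, 0.001, 1.232]
force: [-4.3, 0.7, 9.4]
width: 55.6
gripper_force: 7.2
```

```bash
python3 - <<'E'
from h import *
im=ctrl.get_image("top")[:,:,::-1];cv2.imwrite("pics/s4.png",im);print(edges(im));print(ctrl.read_state()["force"])
E
```

```text
{'pad': (np.float64(15.8), np.float64(23.2)), 'block': (np.float64(-12.8), np.float64(9.0)), 'foot': (np.float64(24.5), np.float64(84.2))}
[-3.0221737   1.5321861   9.08282637]
```

Call:
carry_out(
  deltas=[0,0,0,0,0,0,-0.27,0,0,0,0,0,0,-0.24,0,0,0,0,0,0,-0.21,0,0,0,0,0,0,-0.21,0,0,0,0,0,0,-0.21],
)

```text
clock: 14.98
eef_pos: [497.5, -184.8, 37.4]
tool_rot: [-3.14, 0.001, 1.231]
force: [-4.2, 1.7, 13.2]
width: 51.9
gripper_force: 9.7
```

```bash
python3 - <<'E'
from h import *
ims=[ctrl.get_image("top")[:,:,::-1] for _ in range(3)]
for im in ims:print(edges(im))
cv2.imwrite("pics/s5.png",ims[0])
S=lambda f:strip(cv2.imread(f"pics/{f}.png"),42,-45,100,-36,36,5)
cv2.imwrite("pics/cmp.png",cv2.resize(np.vstack([S("s3"),S("s5")]),(600,596)))
E
```

```text
{'pad': (np.float64(15.8), np.float64(23.0)), 'block': (np.float64(-10.5), np.float64(10.8)), 'foot': (np.float64(24.5), np.float64(84.2))}
{'pad': (np.float64(15.5), np.float64(23.2)), 'block': (np.float64(-10.5), np.float64(10.8)), 'foot': (np.float64(24.5), np.float64(84.2))}
{'pad': (np.float64(15.5), np.float64(23.0)), 'block': (np.float64(-10.5), np.float64(10.8)), 'foot': (np.float64(24.5), np.float64(84.2))}
```

View pics/cmp.png

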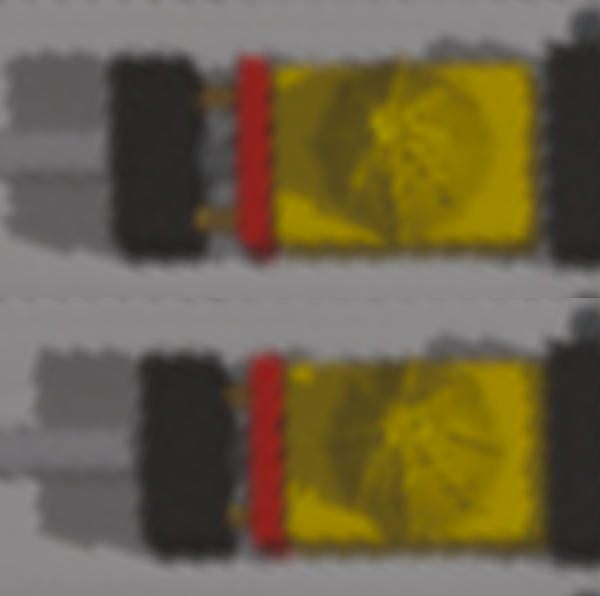

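The comparison strip shows the foot pinched between pad and fixed jaw. The pad-to-block gap has shrunk from about x 207–238 (above) to 237–252 (below), roughly 4.3 mm of plunger. I'll add a touch more.

Call:
carry_out(
  deltas=[0,0,0,0,0,0,-0.18,0,0,0,0,0,0,-0.18,0,0,0,0,0,0,-0.18,0,0,0,0,0,0,-0.18],
)

```text
clock: 15.62
eef_pos: [497.5, -184.8, 37.5]
tool_rot: [-3.141, 0.001, 1.231]
force: [-3.3, 1.7, 14.6]
width: 50.7
gripper_force: 10.3
```

```bash
python3 - <<'E'
from h import *
for _ in range(2):print(edges(ctrl.get_image("top")[:,:,::-1]))
E
```

```text
{'pad': (np.float64(15.5), np.float64(23.2)), 'block': (np.float64(-9.8), np.float64(12.0)), 'foot': (np.float64(24.5), np.float64(84.2))}
{'pad': (np.float64(15.5), np.float64(23.2)), 'block': (np.float64(-9.8), np.float64(12.0)), 'foot': (np.float64(24.5), np.float64(84.2))}
```

The plunger is at about 5.2 mm by image, so about half in. The foot is pinched and the grip is held squeezed, so I'm handing in.

```bash
python3 -c "
from cell import ctrl
print(ctrl.finish_job())"
```

```text
the job is handed in; nothing more can be done
None
```

I handed the job in at about 16 s: the reamer is clamped lengthwise against the fixed jaw, the plunger is about 5 mm of its 10 mm in by camera measurement, and the gripper is still squeezing the grip; no verdict came back.

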